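Point out the spoiled culture on film

TASK

Film which culture is spoiled: press the green start button on the recorder pad, then point at the dish with the yellow lid by bringing your fingertips straight down to a finger's breadth above the middle of its lid, not touching it, and keep still there for three seconds; then press the red stop button and move clear. Touch none of the dishes, come down over no other dish, and leave everything else where it is.

Things in the scene. Friction and masses are not known exactly. Their poses are not given: they have to be found in the camera images.
- dish_yellow: closed round culture dish, clear base and YELLOW lid, 60 mm in diameter, 16 mm high, loose on the tray; origin: centre of its underside, z up, so the middle of its lid is 16 mm above the origin. This is the spoiled culture to point at; any of the four places on the tray may be its own
- dish_blue: closed round culture dish, clear base and blue lid, 60 mm in diameter, 16 mm high, loose on the tray; origin: centre of its underside, z up, so the middle of its lid is 16 mm above the origin. A bystander
- dish_purple: closed round culture dish, clear base and purple lid, 60 mm in diameter, 16 mm high, loose on the tray; origin: centre of its underside, z up, so the middle of its lid is 16 mm above the origin. A bystander
- dish_white: closed round culture dish, clear base and white lid, 60 mm in diameter, 16 mm high, loose on the tray; origin: centre of its underside, z up, so the middle of its lid is 16 mm above the origin. A bystander
- tray: flat grey tray, fixed, 220 (x) by 300 (y) by 12 mm high with a 4 mm rim; the four dishes stand on its floor, in two rows; origin: centre of its underside
- pad: grey recorder pad, fixed, 100 (x) by 190 (y) by 24 mm high, with the green button at its +y end and the red one at its -y end, 100 mm apart; origin: centre of its underside
- start_top (a point): middle of the top of the GREEN start button (32 mm in diameter, in a black housing on the pad); it goes straight down
- start (a joint): travel of the green button in m: 0 up, 0.006 fully down; a spring of about 5 N at full travel brings it back. Counts as pressed beyond 0.004
- stop_top (a point): middle of the top of the RED stop button, the same kind
- stop (a joint): travel of the red button in m, as for the green one
- bottle_a: glass bottle with purple cap, 72 mm in diameter, 150 mm high, off to the right; origin: centre of its underside
- bottle_b: smaller glass bottle with purple cap, 60 mm in diameter, 125 mm high, off to the right; origin: centre of its underside
- oil: amber bottle, 32 mm in diameter, 60 mm high, beyond the tray; origin: centre of its underside
- tip_box: blue box with clear top, 85 by 120 by 55 mm high, beyond the pad; origin: centre of its underside
- slide_box: white and orange carton, 90 by 80 by 35 mm high, left of the tray; origin: centre of its underside
- marker: white marker pen with black cap, 130 mm long, 15 mm thick, lying on the near left; origin: near its middle, on its underside, x along the pen
There are look-alikes about, which are no part of the job. There is more than one size of the dish_yellow; the job needs the larger.

How it is judged:
On the way, in this order (a step that is already met when the one before it is completed fails the run):
1. the green start button is pressed (value of joint start above 0.004 m), for 0.05 s.
2. the fingertips point at the yellow lid: just above its middle (the grasp point within 25 mm of it sideways and less than 54 mm above the lid, so the tips less than about 35 mm above it), for 2 s (horizontal distance between the grasp point and dish_yellow below 0.025 m and z of the grasp point in the frame of dish_yellow below 0.07 m), for 2 s.
3. the red stop button is pressed (value of joint stop above 0.004 m), for 0.05 s.
At the end, for the whole second after the job is handed in: both buttons are up again (less than 2 mm down), all four dishes lie flat within 15 mm, and the other loose things within 20 mm, of where they started (value of joint each of start, stop below 0.002 m and distance of each of dish_yellow, dish_blue, dish_purple, dish_white from where it was at the start of the episode below 0.015 m and angle between each of dish_yellow, dish_blue, dish_purple, dish_white's own z axis and vertical below 0.1 rad and distance of each of bottle_a, bottle_b, oil, tip_box, slide_box, marker from where it was at the start of the episode below 0.02 m); the robot touches nothing.
It fails at once if a dish is touched by the robot (contact force between any of the fingers, the arm and dish_yellow above 0.3 N or contact force between any of the fingers, the arm and dish_blue above 0.3 N or contact force between any of the fingers, the arm and dish_purple above 0.3 N or contact force between any of the fingers, the arm and dish_white above 0.3 N).
It fails at once if the robot points at a wrong dish (grasp point within 20 mm of its middle sideways and less than 34 mm above its lid) ((horizontal distance between the grasp point and dish_blue below 0.02 m and z of the grasp point in the frame of dish_blue below 0.05 m) or (horizontal distance between the grasp point and dish_purple below 0.02 m and z of the grasp point in the frame of dish_purple below 0.05 m) or (horizontal distance between the grasp point and dish_white below 0.02 m and z of the grasp point in the frame of dish_white below 0.05 m)).
It fails at once if a dish is moved or lifted (distance of any of dish_yellow, dish_blue, dish_purple, dish_white from where it was at the start of the episode above 0.015 m).
It fails at once if another loose thing is pushed or lifted by more than 20 mm (distance of any of bottle_a, bottle_b, oil, tip_box, slide_box, marker from where it was at the start of the episode above 0.02 m).
It also fails if it takes over 58 s, if anything falls off the work surface, if the arm or the gripper's body presses on something with over 40 N, if the wrist force passes 120 N, or if a joint passes its speed limit or range.

ROBOT

A 7-joint arm with a two-finger parallel gripper is mounted at the origin on the work surface. World frame = base frame: x ahead of the robot, y to its left, z up, the work surface at z = 0. Lengths are in m, angles in rad, forces in N, time in s.
With the tool pointing down it reaches from about 0.425 to 0.875 m from the base axis. Payload 4.7 kg.
Tool frame: the origin (TCP) lies between the finger pads; the fingertips stand 14 mm ahead of it and the grasp point (between the pads) lies 5 mm behind it; z points along the fingers, y is the line along which they close (so a half turn about z gives the same grasp; the last joint's range is limited). The gripper opens to 87 mm and grips with 3 to 60 N. Pads are 19 mm wide; open, the fingers measure 117 mm over their backs; the gripper's body (75 mm by 190 mm) begins 51 mm behind the grasp point.
Start: joints at [1.149, 0.321, -0.07, 1.45, 0.023, 1.371, -0.057], TCP at [0.274, -0.589, 0.237] pointing down, gripper open.
Joint ranges: [-2.86, 2.86], [-0.3, 2.09], [-1.38, 1.24], [0.06, 2.45], [-1.56, 4.7], [0.09, 2.05], [-2.69, 2.69]. Speed limits (rad/s): [2.57, 2.57, 3.14, 3.14, 3.14, 3.14, 3.14].

INTERFACE

Orientations are given as a rotation vector (axis times angle).
In Python, from bench import ctrl gives the robot as it stands.
- The arm moves only by the shell command python3 -m inch 'ROWS' [OPENING] [FORCE]. ROWS is JSON, a list of rows, each a list of 6 numbers: the shift along the world's x, y, z in mm, then the turn, a rotation vector about the world's x, y, z in degrees. In form: [[tx, ty, tz, rx, ry, rz], ...]. A call has 1 to 20 rows; each row is the pose to reach, as a shift and turn from the pose commanded when the call began; what a row does not reach only later rows make up. A row lasts 1/8 s, in which the tool goes at most 62.5 mm and 10.7 degrees, less where a joint would pass 70% of its speed; a pose out of reach is approached as far as the arm can. A call with a gripper value outside its range is refused whole. OPENING is the finger opening in mm, from 0 to 87, set as the call begins (- or left out, the last holds). The fingers move at their own pace and stop on an object; FORCE is the grip in N (left out, the last holds). Time passes only in rows, so rows that repeat a pose let the fingers close. It gives the time, the measured TCP pose, the force, the opening and the grip force at its end, in the units of the state.
- ctrl.get_state(): the state, without advancing time (a new reading comes with each control period).
- ctrl.get_image(name): name is "side" or "top" or "wrist"; returns (picture, depth): 400x640x3 uint8, red, green, blue; 400x640 float32, m along the optical axis (not along the pixel's ray), 0 where there is no reading.
- ctrl.camera_params(name): a dict with "mtx" (3x3 intrinsics, pixels), "T" (4x4, takes a point from camera to world coordinates). Camera axes: x right, y down, z forward; pixel columns grow to the right and rows downward; lengths in m; the calibration is good to about 2 mm. A picture is of the moment at which its call begins: read the wrist's pose just before it. camera_params takes no time and is no camera call; for the wrist camera it gives the pose at the moment of the call.
- ctrl.close_job(): hands the job in; it is judged then, once.
The state is a dict: "time": time; "joint_positions": joint angles; "qd": joint speeds; "joint_torque": joint torques, N m; "position": TCP position; "tool_rot": TCP orientation; "ft_force": force on the tool from outside, world axes, zero at the start; "torque": the same for the moment, N m; "grip_width": opening from 0.0 (shut) to 1.0 (fully open); "grip_force": force on a finger pad.
Only numpy, scipy, OpenCV 4.12 (cv2) and the standard library are available. Lean on these libraries where they do the work, as an engineer would, in place of code of your own. Each camera call takes 0.05 s, during which the arm holds its last target. There are 200 camera calls.

## Working session

There is one attempt and no reset: what is moved stays moved. The work goes in short steps, Python scripts to look and compute and a shell command to move; the robot and the scene stay as the last step left them, time stands still between calls to the robot, and variables do not carry over. Pictures are saved under pics/ and viewed, at most 10 in all, crops included, and the job is handed in when it is done.

```bash
mkdir -p pics; cat > h.py <<'E'
import numpy as np, cv2, pickle
from bench import ctrl
def snap(n,f):
    P=ctrl.camera_params(n); im,d=ctrl.get_image(n)
    cv2.imwrite(f'pics/{f}.png',im[...,::-1]); pickle.dump((P,im,d),open(f'pics/{f}.pkl','wb'))
    return P,im,d
def ray(P,u,v,z):
    K=np.array(P['mtx']);T=np.array(P['T'])
    r=T[:3,:3]@np.linalg.inv(K)@[u,v,1]; o=T[:3,3]
    return o+r*(z-o[2])/r[2]
def dpt(P,d,u,v):
    K=np.array(P['mtx']);T=np.array(P['T'])
    return T[:3,:3]@(np.linalg.inv(K)@[u,v,1]*d[int(v),int(u)])+T[:3,3]
E
python3 - <<'E'
from h import *
print(ctrl.get_state())
for n in('top','side'):
    P,_,_=snap(n,n+'0');print(np.round(P['T'],3))
E
```

```text
{'time': 0.0, 'joint_positions': array([ 1.1491108 ,  0.32184476, -0.07009582,  1.45171233,  0.02261696,
        1.3707975 , -0.05689863]), 'qd': array([ 0.00065731,  0.00063014,  0.00178913,  0.00166609, -0.00021074,
       -0.00064545, -0.00010429]), 'joint_torque': array([ 2.41714934e-04, -4.91285098e+01, -4.03567208e-01, -3.12526131e+01,
       -6.37806044e-02,  4.37191303e-02,  1.61109811e-04]), 'position': array([ 0.27410572, -0.58877606,  0.23542872]), 'tool_rot': array([-3.06543890e+00, -6.78787296e-01,  8.42655765e-04]), 'ft_force': array([0.25407521, 0.35746388, 0.27807024]), 'torque': array([-0.00178577,  0.04296168,  0.03462952]), 'grip_force': 0.0, 'grip_width': 1.0025984469033342}
[[-0.023 -0.983  0.182  0.289]
 [-1.     0.022 -0.01  -0.032]
 [ 0.006 -0.182 -0.983  1.394]
 [ 0.     0.     0.     1.   ]]
[[-0.875 -0.311  0.37  -0.003]
 [-0.483  0.544 -0.686  0.962]
 [ 0.012 -0.779 -0.627  0.995]
 [ 0.     0.     0.     1.   ]]
```

View pics/top0.png

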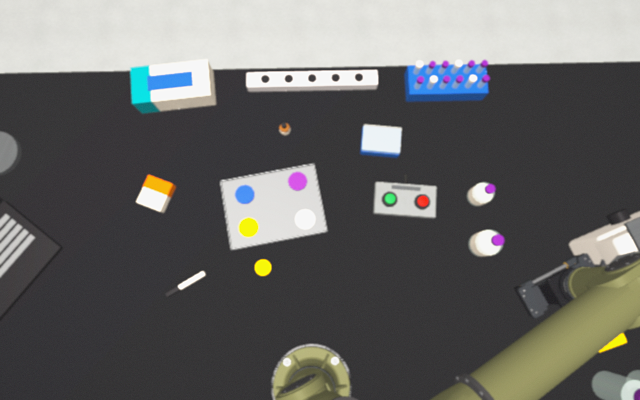

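View pics/side0.png

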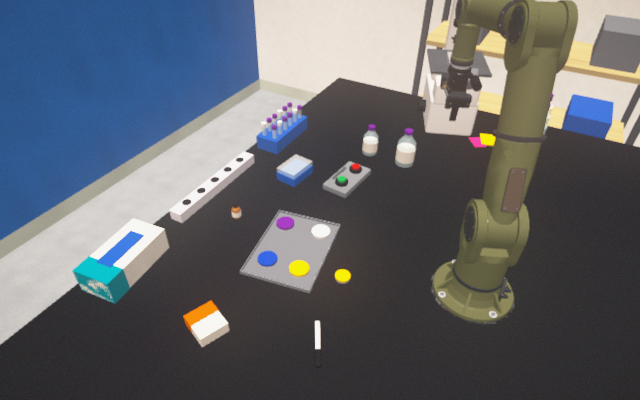

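Top view: the yellow things are the dish on the tray (248,227), a smaller yellow disc off the tray (263,268), and a yellow note (612,343). Green is at (390,199) and red at (422,201). I choose the tray one and will check its diameter and take a close crop.

```bash
cat > m.py <<'E'
from h import *
def blobs(im,lo,hi,amin=25):
    m=cv2.inRange(cv2.cvtColor(im,cv2.COLOR_RGB2HSV),lo,hi)
    return [(c,cv2.contourArea(c)) for c in cv2.findContours(m,0,2)[0] if cv2.contourArea(c)>amin]
C={'yellow':((22,150,120),(35,255,255),.028),'green':((45,110,60),(85,255,255),.036),'red':((0,150,90),(6,255,255),.036),'blue':((100,140,100),(118,255,255),.028),'purple':((135,90,100),(160,255,255),.028)}
def run(f):
    P,im,d=pickle.load(open(f'pics/{f}.pkl','rb'))
    for k,(lo,hi,z) in C.items():
        for c,a in blobs(im,lo,hi):
            (u,v),(w,h),_=cv2.minAreaRect(c)
            p=ray(P,u,v,z); q=dpt(P,d,u,v)
            e=[ray(P,*x[0],z)[:2] for x in c.astype(float)]; e=np.array(e,np.float32)
            print(f,k,(int(u),int(v)),'ray',p.round(3),'depth',q.round(3),'diam',round(2*cv2.minEnclosingCircle(e)[1],3))
E
python3 - <<'E'
from m import *
for f in('top0','side0'): run(f)
a=cv2.imread('pics/top0.png')[150:290,200:460]; cv2.imwrite('pics/crop.png',cv2.resize(a,None,fx=3,fy=3,interpolation=2))
E
```

```text
top0 yellow (613, 345) ray [ 0.094 -0.88   0.028] depth [ 0.091 -0.893  0.007] diam 0.094
top0 yellow (262, 267) ray [0.344 0.14  0.028] depth [0.345 0.142 0.012] diam 0.053
top0 yellow (248, 227) ray [0.465 0.184 0.028] depth [0.466 0.185 0.022] diam 0.057
top0 yellow (157, 185) ray [0.602 0.464 0.028] depth [0.6   0.46  0.039] diam 0.075
top0 green (389, 198) ray [ 0.544 -0.249  0.036] depth [ 0.542 -0.248  0.047] diam 0.035
top0 red (422, 201) ray [ 0.532 -0.35   0.036] depth [ 0.289 -0.032  1.394] diam 0.035
top0 blue (244, 194) ray [0.568 0.195 0.028] depth [0.57  0.197 0.018] diam 0.055
top0 blue (378, 153) ray [ 0.687 -0.224  0.028] depth [ 0.685 -0.223  0.033] diam 0.12
top0 blue (169, 81) ray [0.945 0.441 0.028] depth [0.92  0.423 0.079] diam 0.145
top0 blue (446, 82) ray [ 0.921 -0.453  0.028] depth [ 0.885 -0.429  0.105] diam 0.287
top0 purple (636, 394) ray [-0.041 -0.928  0.028] depth [-0.008 -0.838  0.166] diam 0.028
top0 purple (498, 239) ray [ 0.41  -0.573  0.028] depth [ 0.399 -0.524  0.152] diam 0.04
top0 purple (490, 187) ray [ 0.572 -0.564  0.028] depth [ 0.552 -0
[... 988 characters left out ...]
0 blue (119, 248) ray [0.97  0.395 0.028] depth [0.919 0.425 0.079] diam 0.152
side0 blue (295, 177) ray [ 0.7   -0.189  0.028] depth [ 0.694 -0.179  0.036] diam 0.155
side0 blue (283, 136) ray [ 0.895 -0.418  0.028] depth [ 0.87  -0.38   0.055] diam 0.337
side0 blue (588, 115) ray [-0.223 -1.281  0.028] depth [-0.25  -1.558 -0.092] diam 0.435
side0 blue (118, 119) ray [ 1.609 -0.178  0.028] depth [ 2.251 -0.631 -0.357] diam 3.018
side0 purple (284, 223) ray [0.6   0.048 0.028] depth [0.604 0.042 0.022] diam 0.063
side0 purple (409, 131) ray [ 0.451 -0.727  0.028] depth [ 0.394 -0.515  0.149] diam 0.06
side0 purple (371, 127) ray [ 0.605 -0.678  0.028] depth [ 0.546 -0.52   0.121] diam 0.055
```

View pics/crop.png

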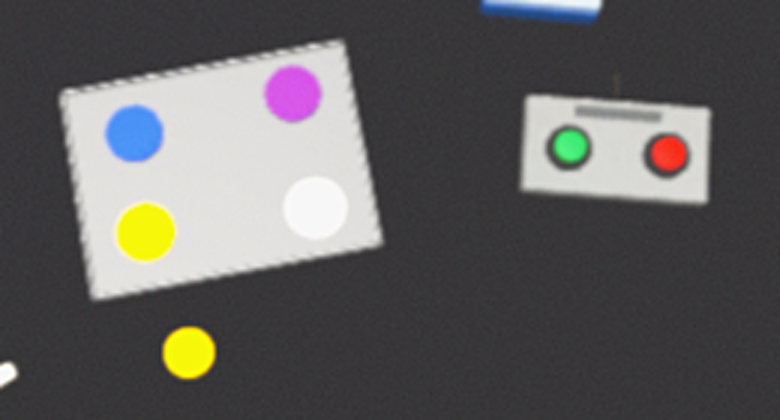

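Crop confirms it: the yellow-lidded dish on the tray (57–62 mm across) sits with blue, purple and white. The off-tray one is smaller (49–53 mm). Targets are dish ≈(0.466,0.184) with lid z≈0.02, green ≈(0.543,-0.248), red ≈(0.531,-0.348), with button tops at about 0.043. I'll move above green with the fingers shut.

```bash
python3 -m inch '[[60,76,0,0,0,0],[95,120,0,0,0,0],[130,165,0,0,0,0],[165,209,0,0,0,0],[200,254,0,0,0,0],[235,298,0,0,0,0],[269,341,0,0,0,0],[269,341,-60,0,0,0],[269,341,-100,0,0,0],[269,341,-100,0,0,0],[269,341,-100,0,0,0],[269,341,-100,0,0,0]]' 0 20
python3 - <<'E'
from h import *
import m
print(ctrl.get_state()['position'])
m.C={k:m.C[k] for k in('green','red')}
for n in('wrist','side'): snap(n,n+'1'); m.run(n+'1')
E
```

```text
time: 1.6
position: [0.5447, -0.249, 0.1391]
tool_rot: [3.065, 0.678, 0.005]
ft_force: [-0.0, 0.3, -0.7]
grip_width: 0.004
grip_force: 0.0
[ 0.54473112 -0.24903838  0.1390772 ]
wrist1 green (318, 207) ray [ 0.541 -0.252  0.036] depth [ 0.543 -0.251  0.046] diam 0.033
side1 green (341, 179) ray [ 0.544 -0.253  0.036] depth [ 0.541 -0.245  0.042] diam 0.04
side1 red (355, 166) ray [ 0.534 -0.353  0.036] depth [ 0.532 -0.348  0.04 ] diam 0.043
```

View pics/wrist1.png

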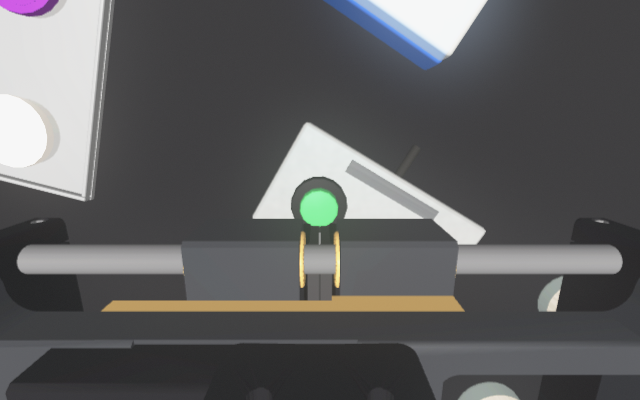

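Wrist view: the green button at (318,207) is straight ahead of the fingertips, within 3 mm. I'm going down in small steps.

```bash
python3 -m inch '[[-2,-1,-40,0,0,0],[-2,-1,-70,0,0,0],[-2,-1,-76,0,0,0],[-2,-1,-80,0,0,0],[-2,-1,-80,0,0,0],[-2,-1,-80,0,0,0]]'; python3 -m inch '[[0,0,-2,0,0,0],[0,0,-4,0,0,0],[0,0,-4,0,0,0],[0,0,-4,0,0,0]]'
```

```text
time: 2.45
position: [0.5421, -0.2496, 0.0579]
tool_rot: [3.066, 0.679, 0.002]
ft_force: [-1.4, 0.3, 2.6]
grip_width: 0.002
grip_force: 1.4
time: 2.95
position: [0.5422, -0.2496, 0.0544]
tool_rot: [3.066, 0.679, 0.002]
ft_force: [-3.6, 0.5, 11.1]
grip_width: 0.007
grip_force: 5.6
```

```bash
python3 -m inch '[[0,0,-1,0,0,0],[0,0,-1,0,0,0],[0,0,-1,0,0,0]]'
```

```text
time: 3.32
position: [0.5422, -0.2496, 0.0543]
tool_rot: [3.066, 0.679, 0.002]
ft_force: [-5.0, 1.6, 16.7]
grip_width: 0.006
grip_force: 8.1
```

Bottomed: the force rose with no further travel. Now up and over to the yellow dish, staying high.

```bash
python3 -m inch '[[0,0,50,0,0,0],[0,0,100,0,0,0],[-8,50,105,0,0,0],[-18,105,105,0,0,0],[-28,160,105,0,0,0],[-38,215,105,0,0,0],[-48,270,105,0,0,0],[-57,325,105,0,0,0],[-67,380,105,0,0,0],[-76,434,105,0,0,0],[-76,434,105,0,0,0],[-76,434,105,0,0,0],[-76,434,105,0,0,0],[-76,434,105,0,0,0]]'
python3 - <<'E'
from h import *
import m
print(ctrl.get_state()['position'])
m.C={k:m.C[k][:2]+(.020,) for k in('yellow','blue')}
for n in('wrist','side'): snap(n,n+'2'); m.run(n+'2')
E
```

```text
time: 5.08
position: [0.4658, 0.1834, 0.1565]
tool_rot: [3.068, 0.675, -0.0]
ft_force: [-0.2, -1.3, 0.7]
grip_width: 0.007
grip_force: 0.0
[0.46580751 0.1834312  0.15646127]
wrist2 blue (367, 79) ray [0.574 0.187 0.02 ] depth [0.574 0.187 0.02 ] diam 0.058
side2 yellow (342, 275) ray [0.341 0.151 0.02 ] depth [0.343 0.145 0.013] diam 0.051
side2 yellow (298, 267) ray [0.465 0.187 0.02 ] depth [0.466 0.187 0.019] diam 0.063
side2 yellow (483, 139) ray [ 0.157 -0.835  0.02 ] depth [ 0.16  -0.865  0.004] diam 0.102
side2 blue (267, 258) ray [0.567 0.201 0.02 ] depth [0.565 0.203 0.023] diam 0.061
side2 blue (119, 248) ray [0.978 0.391 0.02 ] depth [0.92  0.425 0.078] diam 0.153
side2 blue (269, 140) ray [ 0.935 -0.37   0.02 ] depth [ 0.9   -0.321  0.056] diam 0.199
side2 blue (588, 115) ray [-0.224 -1.299  0.02 ] depth [-0.248 -1.547 -0.087] diam 0.439
side2 blue (119, 119) ray [ 1.619 -0.189  0.02 ] depth [ 2.27  -0.652 -0.372] diam 3.047
```

View pics/wrist2.png

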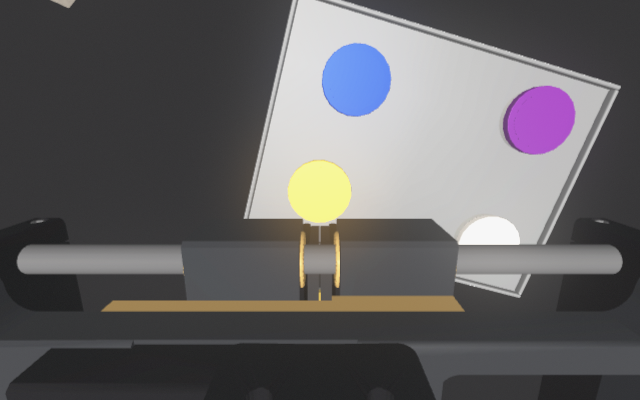

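View pics/side2.png

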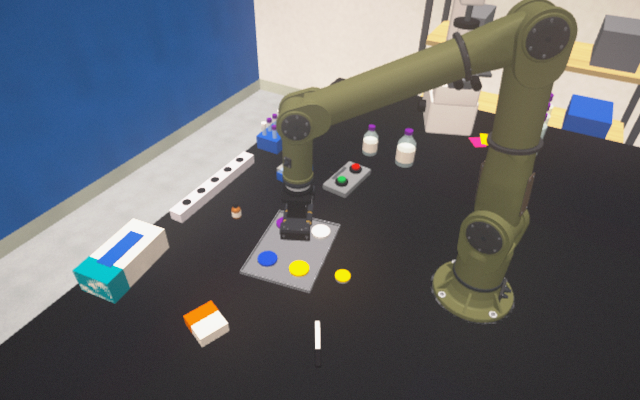

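The wrist view has the yellow lid at about (320,191), straight ahead of the tips. In the side view the gripper stands behind the yellow lid (298,267). I'll measure the lid height and centre from the wrist view.

```bash
python3 - <<'E'
from h import *
P,im,d=pickle.load(open('pics/wrist2.pkl','rb'))
print(ray(P,320,191,.02).round(4),[dpt(P,d,320+a,191+b).round(4) for a,b in((0,0),(15,0),(-15,0),(0,-15))], dpt(P,d,430,150).round(4))
E
```

```text
[0.4675 0.1823 0.02  ] [array([0.4676, 0.1824, 0.0206]), array([0.4737, 0.1697, 0.0214]), array([0.4617, 0.1951, 0.0205]), array([0.4807, 0.1884, 0.0216])] [0.5451 0.1025 0.0057]
```

```bash
python3 -m inch '[[1,-1,-40,0,0,0],[1,-1,-75,0,0,0],[1,-1,-95,0,0,0],[1,-1,-105,0,0,0],[1,-1,-105,0,0,0],[1,-1,-105,0,0,0],[1,-1,-105,0,0,0],[1,-1,-105,0,0,0],[1,-1,-105,0,0,0],[1,-1,-105,0,0,0],[1,-1,-105,0,0,0],[1,-1,-105,0,0,0],[1,-1,-105,0,0,0],[1,-1,-105,0,0,0],[1,-1,-105,0,0,0],[1,-1,-105,0,0,0],[1,-1,-105,0,0,0],[1,-1,-105,0,0,0],[1,-1,-105,0,0,0],[1,-1,-105,0,0,0]]'; python3 -m inch '[[0,0,0,0,0,0],[0,0,0,0,0,0],[0,0,0,0,0,0],[0,0,0,0,0,0],[0,0,0,0,0,0],[0,0,0,0,0,0],[0,0,0,0,0,0],[0,0,0,0,0,0],[0,0,0,0,0,0],[0,0,0,0,0,0],[0,0,0,0,0,0],[0,0,0,0,0,0]]'; python3 - <<'E'
from h import *
snap('side','side3')
a=cv2.imread('pics/side3.png')[160:320,220:380]; cv2.imwrite('pics/crop3.png',cv2.resize(a,None,fx=3,fy=3,interpolation=2))
E
```

```text
time: 7.68
position: [0.4664, 0.1837, 0.0516]
tool_rot: [3.067, 0.679, 0.0]
ft_force: [-0.6, -0.3, -0.1]
grip_width: 0.004
grip_force: 0.0
time: 9.18
position: [0.4664, 0.1837, 0.0516]
tool_rot: [3.067, 0.679, -0.0]
ft_force: [-0.4, -0.3, -0.0]
grip_width: 0.003
grip_force: 0.0
```

View pics/crop3.png

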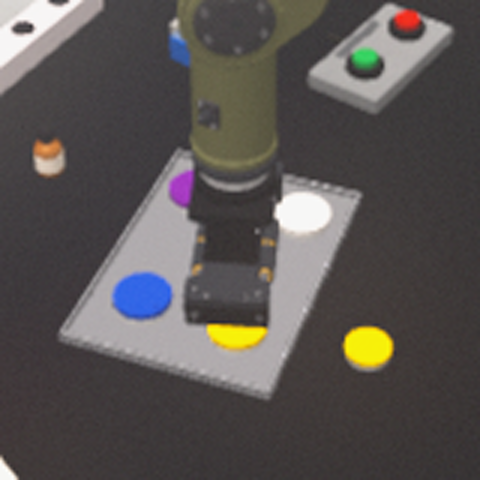

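The crop shows the gripper just above the yellow lid, touching nothing, held for more than 3 s. Now up and over to red.

```bash
python3 -m inch '[[0,0,50,0,0,0],[0,0,100,0,0,0],[6,-50,105,0,0,0],[13,-105,105,0,0,0],[20,-160,105,0,0,0],[26,-215,105,0,0,0],[33,-270,105,0,0,0],[39,-325,105,0,0,0],[46,-380,105,0,0,0],[53,-435,105,0,0,0],[59,-490,105,0,0,0],[65,-533,105,0,0,0],[65,-533,105,0,0,0],[65,-533,105,0,0,0],[65,-533,85,0,0,0],[65,-533,85,0,0,0],[65,-533,85,0,0,0]]'
python3 - <<'E'
from h import *
import m
print(ctrl.get_state()['position'])
m.C={k:m.C[k][:2]+(.044,) for k in('green','red')}
for n in('wrist','side'): snap(n,n+'4'); m.run(n+'4')
E
```

```text
time: 11.35
position: [0.5313, -0.3484, 0.1362]
tool_rot: [-3.066, -0.681, 0.001]
ft_force: [-0.7, 0.1, 0.2]
grip_width: 0.006
grip_force: 0.0
[ 0.53131283 -0.34844884  0.13619491]
wrist4 green (210, 142) ray [ 0.541 -0.253  0.044] depth [ 0.542 -0.254  0.047] diam 0.031
wrist4 red (321, 204) ray [ 0.532 -0.351  0.044] depth [ 0.533 -0.35   0.046] diam 0.032
side4 green (341, 179) ray [ 0.54  -0.243  0.044] depth [ 0.537 -0.236  0.049] diam 0.04
side4 red (355, 166) ray [ 0.528 -0.341  0.044] depth [ 0.527 -0.338  0.046] diam 0.045
```

View pics/wrist4.png

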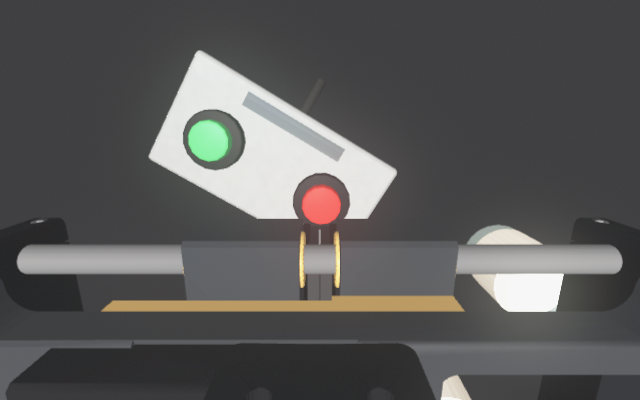

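Red at (321,204) is straight ahead of the tips, and the bottles are off to the right and clear. Pressing.

```bash
python3 -m inch '[[0,-1,-40,0,0,0],[0,-1,-65,0,0,0],[0,-1,-74,0,0,0],[0,-1,-78,0,0,0],[0,-1,-82,0,0,0],[0,-1,-83,0,0,0],[0,-1,-83,0,0,0],[0,-1,-83,0,0,0]]'
```

```text
time: 12.45
position: [0.532, -0.3506, 0.0545]
tool_rot: [3.066, 0.679, 0.002]
ft_force: [-2.7, 1.1, 5.4]
grip_width: 0.005
grip_force: 3.1
```

```bash
python3 -m inch '[[0,0,-1,0,0,0],[0,0,-1,0,0,0],[0,0,-1,0,0,0]]'
```

```text
time: 12.82
position: [0.532, -0.3506, 0.0544]
tool_rot: [3.066, 0.679, 0.002]
ft_force: [-3.6, 1.9, 10.9]
grip_width: 0.005
grip_force: 5.3
```

Red is bottomed too. Moving up and clear.

```bash
python3 -m inch '[[0,0,50,0,0,0],[0,0,100,0,0,0],[0,0,150,0,0,0],[0,0,170,0,0,0],[0,0,170,0,0,0],[0,0,170,0,0,0],[0,0,170,0,0,0],[0,0,170,0,0,0],[0,0,170,0,0,0]]'
python3 - <<'E'
from h import *
import m
m.C={k:m.C[k] for k in('yellow','green','red','purple')}
snap('side','side5'); m.run('side5')
s=ctrl.get_state();print(s['position'],s['ft_force'],abs(s['qd']).max())
print(ctrl.close_job())
E
```

```text
time: 13.95
position: [0.5312, -0.3502, 0.222]
tool_rot: [-3.067, -0.679, 0.001]
ft_force: [-0.2, -0.4, 0.5]
grip_width: 0.002
grip_force: 0.0
side5 yellow (342, 275) ray [0.338 0.157 0.028] depth [0.343 0.146 0.014] diam 0.049
side5 yellow (298, 267) ray [0.461 0.194 0.028] depth [0.467 0.185 0.017] diam 0.062
side5 green (341, 179) ray [ 0.544 -0.253  0.036] depth [ 0.539 -0.241  0.046] diam 0.04
side5 red (355, 166) ray [ 0.534 -0.353  0.036] depth [ 0.53  -0.344  0.043] diam 0.043
side5 purple (284, 223) ray [0.6   0.048 0.028] depth [0.605 0.04  0.02 ] diam 0.063
side5 purple (409, 131) ray [ 0.451 -0.727  0.028] depth [ 0.394 -0.516  0.149] diam 0.06
side5 purple (371, 127) ray [ 0.605 -0.678  0.028] depth [ 0.548 -0.523  0.119] diam 0.055
side5 purple (542, 106) ray [-0.024 -1.275  0.028] depth [-0.021 -0.931  0.177] diam 0.341
[ 0.53129796 -0.35020776  0.22222999] [-0.45896095  0.30557159 -0.37291689] 0.0032979163958911082
the job is handed in; nothing more can be done
None
```

I pressed green, held the fingertips about 17 mm above the middle of the large yellow dish's lid for over 3 s, pressed red, moved clear and handed the job in at about 14 s; no verdict came back, and the last side view showed the yellow and purple dishes and both bottles unmoved (blue, white and the other loose things not rechecked).

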